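# Air the scrap caddy by its pedal lever

### The arm

A 6-joint arm with a two-finger parallel gripper is mounted at the origin on the work surface. World frame = base frame: x ahead of the robot, y to its left, z up, the work surface at z = 0. Lengths are in m, angles in rad, forces in N, time in s.
With the tool pointing down it reaches from about 0.25 to 0.725 m from the base axis. Payload 4 kg.
Tool frame: the origin (TCP) lies midway between the tips of the shut fingers; the grasp point (between the pads) lies 19 mm behind it; z points along the fingers, y is the line along which they close (so a half turn about z gives the same grasp; the last joint's range is limited). The gripper opens to 85 mm and grips with 20 to 120 N. Pads are 22 mm wide; open, the fingers measure 114 mm over their backs; the gripper's body (76 mm by 85 mm) begins 54 mm behind the grasp point. The pads swing forward as they close: fully open they stand 13 mm farther back than shut.
Start: joints at [-1.311, 0.241, 0.005, 1.335, 0, 1.571], TCP at [0.128, -0.483, 0.231] pointing down, gripper open.
Joint ranges: [-2.72, 2.72], [-1.05, 1.87], [-1.09, 1.28], [-1.99, 2.15], [-1.42, 1.44], [-3.14, 3.14]. Speed limits (rad/s): [2.79, 2.79, 3.14, 3.14, 3.14, 3.14].

### API

Orientations are given as a unit quaternion [x, y, z, w].
In Python, from workcell import bot gives the robot as it stands.
- The arm moves only by the tool play_rows, never from a script. Its argument "moves" is a list of rows, each a list of 3 entries, a list of its own where there are three numbers: the opening, from -1 (shut) to 1 (fully open), then the shift along the tool's x, y, z in cm, then the turn, a rotation vector about the tool's x, y, z in rad. A call has 1 to 12 rows; each row shifts and turns the commanded pose from where the row before left it, along the tool's axes as they then stand; what a row does not reach is not made up. A row lasts 1/12 s, in which the tool goes at most 41.7 mm and 7.16 degrees, less where a joint would pass 70% of its speed; a pose out of reach is approached as far as the arm can. A call is refused whole if a number of a shift passes 4.17 or a number of a turn 0.125, either way. A call with a gripper value outside its range is refused whole. The fingers move at their own pace and stop on an object; the grip force is fixed at half the most. Time passes only in rows, so rows that do not move let the fingers close. It gives the time, the measured TCP pose, the force and the opening at its end, in the units of the state.
- bot.get_obs(): the state, without advancing time (a new reading comes with each control period).
- bot.camera(name): name is "scene" or "top" or "wrist"; returns (picture, depth): 480x640x3 uint8, red, green, blue; 480x640 float32, m along the optical axis (not along the pixel's ray), 0 where there is no reading.
- bot.camera_info(name): a dict with "K" (3x3 intrinsics, pixels), "world_from_camera" (4x4, takes a point from camera to world coordinates); the wrist camera has in their place "T_tool_cam" (4x4, takes a point from camera to tool coordinates, whose origin is the TCP and whose axes are the flange's). Camera axes: x right, y up, looking along -z (the intrinsics and any distortion apply to the point x, -y, -z); pixel columns grow to the right and rows downward; lengths in m; the calibration is good to about 2 mm. A picture is of the moment at which its call begins: read the wrist's pose just before it. camera_info takes no time and is no camera call.
- bot.job_done(): hands the job in, once; it reports no verdict.
The state is a dict: "clock": time; "joint_pos": joint angles; "joint_vel": joint speeds; "tau": joint torques, N m; "eef_pos": TCP position; "tool_rot": TCP orientation; "ft_force": force on the tool from outside, world axes, zero at the start; "ft_torque": the same for the moment, N m; "grip_width": finger opening in m.
Only numpy, scipy, OpenCV 4.12 (cv2) and the standard library are available. Lean on these libraries where they do the work, as an engineer would, in place of code of your own. Each camera call takes 0.05 s, during which the arm holds its last target. There are 200 camera calls.

### The job

Press the pedal lever of the steel scrap caddy all the way down with your fingertips so that its lid stands wide open, and keep it open for two seconds to let it air. Then ease the pedal back up slowly so that the lid comes down closed without slamming, and leave it shut; do not touch the lid itself, and leave the jars, bowl, plate and tongs where they are.

Things in the scene. Friction and masses are not known exactly. Their poses are not given: they have to be found in the camera images.
- caddy: Scrap caddy: steel box fixed to the slab, 180 x 200 mm in plan (214 wide over the grey link housings on its sides), 152 mm tall, lid shut. Origin: centre of its underside. Its -x axis points level out of its front, where the pedal lever sticks out; z is up. The pedal turns about an axis along the caddy's y, 95 mm in front of the origin and 100 mm up.
- tread (a point): Centre of the top face of the pedal's tread (moves with it): a black rubber-faced plate 60 mm long (along the lever) by 66 mm wide on two thin rods, 170 mm from the pedal's axis, about 260 mm in front of the caddy's origin. Released it is 140 mm above the slab and slopes 0.2 rad up away from the caddy; fully pressed 72 mm, sloping 0.2 rad down: a stroke of 68 mm, nearly straight down.
- pedal (a joint): Angle of the pedal lever, rad: 0 released, 0.40 fully pressed against a hard stop. Pressing takes about 3 to 8 N at the tread's centre. The pedal springs back by itself, and the lid falls shut hard, unless it is held back.
- lid (a joint): Angle of the lid, rad: 0 shut, about 1.10 with the pedal fully pressed; linked rigidly, 2.75 times the pedal's angle. The flat steel lid, 188 x 204 x 12 mm, covers the caddy's top, hinged along the rear top edge (away from the pedal), so its pedal-side edge rises and swings back.
- turntable: White plastic spice turntable, deck 240 mm across with its top 22 mm above the slab; fixed base, the deck turns. Origin: centre of its underside.
- bowl: Steel mixing bowl, 170 mm across, 75 mm tall, loose. Origin: centre of its underside.
- plate: Green ceramic plate, 200 mm across, 22 mm tall, loose. Origin: centre of its underside.
- tongs: Aluminium tongs lying on the slab, about 220 mm long (along its x), 75 mm wide, 20 mm tall, loose. Origin: about the middle, at the underside.
- jar_1: Empty glass jar with a metal cap, 52 mm across, 90 mm tall, loose on the turntable. Origin: centre of its underside.
- jar_2: Empty glass jar with a metal cap, 52 mm across, 90 mm tall, loose on the turntable. Origin: centre of its underside.
- jar_3: Empty glass jar with a metal cap, 52 mm across, 90 mm tall, loose on the turntable. Origin: centre of its underside.

How it is judged:
On the way, in this order (a step that is already met when the one before it is completed fails the run):
1. the pedal is pressed down and the lid held wide open (over 0.95 rad) for at least 1.5 s (value of joint lid above 0.95 rad), for 1.5 s.
2. the lid has come down closed (under 0.05 rad) (value of joint lid below 0.05 rad), for 0.2 s.
At the end, for the whole second after the job is handed in: The lid is shut (within 0.05 rad) and at rest, the pedal is fully up (within 0.02 rad), and jars, bowl, plate and tongs are within 20 mm of where they began (value of joint lid below 0.05 rad and value of joint pedal below 0.02 rad and velocity of joint lid between -0.05 and 0.05 rad/s and distance of each of jar_1, jar_2, jar_3, bowl, plate, tongs from where it was at the start of the episode below 0.02 m); the robot touches nothing.
It fails at once if the lid comes down with a slam: it turns faster than 2.0 rad/s while within 0.2 rad of closed (value of joint lid below 0.2 rad and velocity of joint lid below -2 rad/s).
It fails at once if the robot moves or touches the lid itself (over 1 N) instead of working it by the pedal (contact force between any of the fingers, the arm and lid above 1 N).
It fails at once if a jar, the bowl, the plate or the tongs is lifted, carried or shoved more than 20 mm (distance of any of jar_1, jar_2, jar_3, bowl, plate, tongs from where it was at the start of the episode above 0.02 m).
It also fails if it takes over 42 s, if anything falls off the work surface, if the arm or the gripper's body presses on something with over 40 N, if the wrist force passes 120 N, or if a joint passes its speed limit or range.

## Working session

There is one attempt and no reset: what is moved stays moved. The work goes in short steps, Python scripts to look and compute and a tool call to move; the robot and the scene stay as the last step left them, time stands still between calls to the robot, and variables do not carry over. Pictures are saved under pics/ and viewed, on a budget of 10 in all, crops included, one or two more only if the job needs it, and the job is handed in when it is done.

Besides the shell and the picture viewer there is one more tool, called as name(argument=value, ...), one argument or row to a line, values as JSON. play_rows: Moves the arm, as the interface text tells. Its arguments: {"type":"object","properties":{"moves":{"type":"array"}},"required":["moves"]}

```bash
mkdir -p pics; python3 - <<'E'
from workcell import bot
import numpy as np, cv2
o=bot.get_obs(); print({k:np.round(v,3) for k,v in o.items()})
for n in ["scene","top"]:
    im,d=bot.camera(n); i=bot.camera_info(n)
    np.savez(f"{n}.npz",im=im,d=d,K=i["K"],T=i["world_from_camera"])
    cv2.imwrite(f"pics/{n}.png",im[:,:,::-1]); print(n,np.round(i["K"],1).tolist(),np.round(i["world_from_camera"],3).tolist(),[k for k in i])
E
```

```text
{'clock': np.float64(0.0), 'joint_pos': array([-1.311,  0.241,  0.004,  1.335,  0.   ,  1.571]), 'joint_vel': array([ 0.001,  0.001, -0.   ,  0.   , -0.   , -0.   ]), 'tau': array([-1.0000e-03, -3.7232e+01,  2.5241e+01,  1.7000e-02, -0.0000e+00,
       -0.0000e+00]), 'eef_pos': array([ 0.128, -0.483,  0.23 ]), 'tool_rot': array([ 0.992,  0.13 , -0.   , -0.001]), 'ft_force': array([-0.189, -0.35 , -0.336]), 'ft_torque': array([ 0.012, -0.023, -0.013]), 'grip_width': np.float64(0.086)}
scene [[572.6, 0.0, 312.2], [0.0, 572.6, 243.6], [0.0, 0.0, 1.0]] [[0.514, -0.735, 0.442, 1.157], [0.857, 0.449, -0.251, -0.338], [-0.014, 0.508, 0.861, 1.211], [0.0, 0.0, 0.0, 1.0]] ['K', 'world_from_camera']
top [[615.4, 0.0, 319.5], [0.0, 615.4, 243.1], [0.0, 0.0, 1.0]] [[0.025, 0.998, -0.052, 0.481], [-1.0, 0.025, 0.009, 0.0], [0.01, 0.052, 0.999, 1.861], [0.0, 0.0, 0.0, 1.0]] ['K', 'world_from_camera']
```

View pics/scene.png

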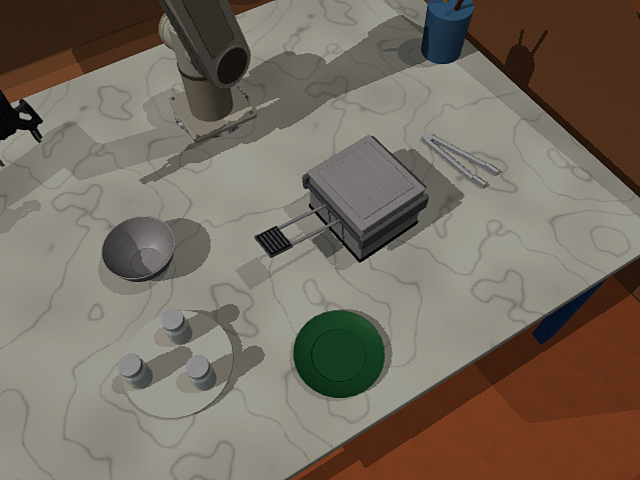

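View pics/top.png

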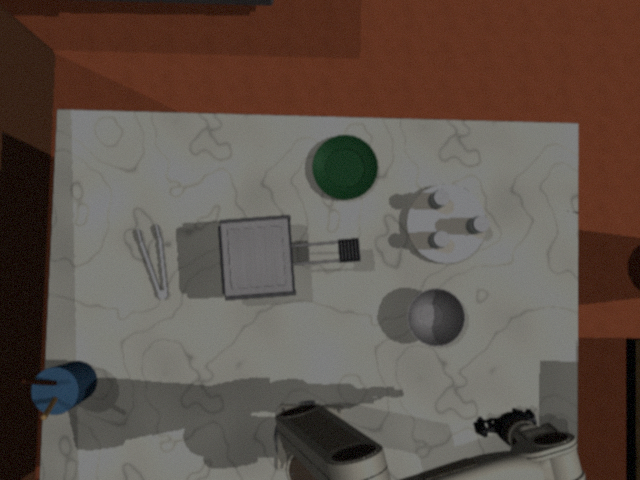

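The scene view shows the black tread at (273,241), and the top view shows it at (349,250). The lid's corners in the top view are about (220,219), (289,216), (294,293) and (225,298). The tread points toward world −y, with the bowl, jars and plate well clear of it.

```bash
cat > h.py <<'E'
import numpy as np
def ray(n,u,v,f=None):
    f=np.load(n+".npz"); K,T=f["K"],f["T"]
    d=T[:3,:3]@np.array([(u-K[0,2])/K[0,0],-(v-K[1,2])/K[1,1],-1]); return T[:3,3],d
def onplane(n,u,v,z):
    o,d=ray(n,u,v); return o+d*(z-o[2])/d[2]
def tri(a,b):
    (o1,d1),(o2,d2)=a,b
    s=np.linalg.lstsq(np.c_[d1,-d2],o2-o1,rcond=None)[0]
    p,q=o1+s[0]*d1,o2+s[1]*d2; return (p+q)/2,np.linalg.norm(p-q)
E
python3 - <<'E'
from h import *; import cv2
C={}
for n,(u0,v0,u1,v1) in {"scene":(250,220,296,260),"top":(336,232,364,268)}.items():
    f=np.load(n+".npz"); m=(f["im"].max(2)<55).astype(np.uint8)
    k=np.zeros_like(m); k[v0:v1,u0:u1]=m[v0:v1,u0:u1]
    k=cv2.morphologyEx(k,cv2.MORPH_CLOSE,np.ones((5,5)))
    cs,_=cv2.findContours(k,0,2); c=max(cs,key=cv2.contourArea); r=cv2.minAreaRect(c); C[n]=r[0]; print(n,r)
    d=f["d"][v0:v1,u0:u1][k[v0:v1,u0:u1]>0]; print(np.percentile(d,[5,50,95]))
    print(onplane(n,*r[0],.14).round(4))
print(tri(ray("scene",*C["scene"]),ray("top",*C["top"])))
f=np.load("top.npz"); L=[onplane("top",u,v,.152)[:2] for u,v in [(220,219),(289,216),(294,293),(225,298)]]
print(np.round(L,3),np.mean(L,0)); 
E
```

```text
scene ((273.3999938964844, 241.30001831054688), (25.93838882446289, 29.068883895874023), 63.43495178222656)
[1.2284452  1.24662602 1.26539532]
[ 0.5591 -0.0949  0.14  ]
top ((348.6241760253906, 249.98965454101562), (21.50878143310547, 19.847871780395508), 85.2363510131836)
[1.71412158 1.72290552 1.73097049]
[ 0.5537 -0.0977  0.14  ]
(array([ 0.55496421, -0.09583683,  0.13456564]), np.float64(0.004769411786310484))
[[0.63  0.263]
 [0.644 0.071]
 [0.43  0.052]
 [0.412 0.242]] [0.52906312 0.15685685]
```

Tread is at about (0.555, -0.097, 0.137), with the lever along roughly world −y. I'll go above it at the current height and shut the fingers on the way.

play_rows(
  moves=[
    [-1,[2.1,-1.1,0],[0,0,0]],
    [-1,[2.1,-1.1,0],[0,0,0]],
    [-1,[2.1,-1.1,0],[0,0,0]],
    [-1,[2.1,-1.1,0],[0,0,0]],
    [-1,[2.1,-1.1,0],[0,0,0]],
    [-1,[2.1,-1.1,0],[0,0,0]],
    [-1,[2.1,-1.1,0],[0,0,0]],
    [-1,[2.1,-1.1,0],[0,0,0]],
    [-1,[2.1,-1.1,0],[0,0,0]],
    [-1,[2.1,-1.1,0],[0,0,0]],
    [-1,[2.1,-1.1,0],[0,0,0]],
    [-1,[2.1,-1.1,0],[0,0,0]],
  ],
)

```text
clock: 1.1
eef_pos: [0.3385, -0.2898, 0.2309]
tool_rot: [0.992, 0.13, -0.0, -0.0]
ft_force: [-0.6, -0.3, -0.0]
grip_width: 0.0001
```

play_rows(
  moves=[
    [-1,[2.1,-1.1,0],[0,0,0]],
    [-1,[2.1,-1.1,0],[0,0,0]],
    [-1,[2.1,-1.1,0],[0,0,0]],
    [-1,[2.1,-1.1,0],[0,0,0]],
    [-1,[2.1,-1.1,0],[0,0,0]],
    [-1,[2.1,-1.1,0],[0,0,0]],
    [-1,[2.1,-1.1,0],[0,0,0]],
    [-1,[2.1,-1.1,0],[0,0,0]],
    [-1,[2.1,-1.1,0],[0,0,0]],
    [-1,[2.1,-1.1,0],[0,0,0]],
    [-1,[2.1,-1.1,0],[0,0,0]],
    [-1,[1.2,0,0],[0,0,0]],
  ],
)

```text
clock: 2.1
eef_pos: [0.5429, -0.109, 0.2306]
tool_rot: [0.991, 0.131, -0.0, -0.001]
ft_force: [0.2, 0.0, -0.0]
grip_width: -0.0001
```

```bash
python3 - <<'E'
from workcell import bot
import numpy as np, cv2
o=bot.get_obs(); print({k:np.round(o[k],3) for k in ["clock","eef_pos","tool_rot","ft_force","joint_pos","grip_width"]})
im,d=bot.camera("wrist"); i=bot.camera_info("wrist"); print(np.round(i["K"],1).tolist(),np.round(i["T_tool_cam"],3).tolist())
o=bot.get_obs()
np.savez("wrist.npz",im=im,d=d,K=i["K"],C=i["T_tool_cam"],p=o["eef_pos"],q=o["tool_rot"])
cv2.imwrite("pics/wrist1.png",im[:,:,::-1])
im,_=bot.camera("scene"); cv2.imwrite("pics/scene2.png",im[:,:,::-1])
E
```

```text
{'clock': np.float64(2.1), 'eef_pos': array([ 0.543, -0.109,  0.231]), 'tool_rot': array([ 0.991,  0.131, -0.   , -0.001]), 'ft_force': array([ 0.172,  0.002, -0.026]), 'joint_pos': array([-1.990e-01,  3.490e-01,  1.520e-01,  1.375e+00,  1.000e-03,
        2.680e+00]), 'grip_width': np.float64(-0.0)}
[[398.5, 0.0, 311.1], [0.0, 398.5, 231.9], [0.0, 0.0, 1.0]] [[0.0, 0.964, 0.265, 0.068], [1.0, 0.0, -0.001, 0.001], [-0.001, 0.265, -0.964, -0.143], [0.0, 0.0, 0.0, 1.0]]
```

View pics/wrist1.png

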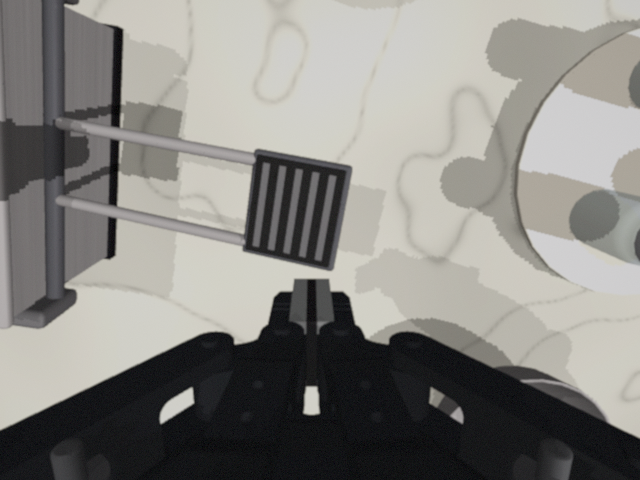

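The wrist view shows the tread with corners (257,150), (351,168), (333,269) and (244,250). The shut fingertips are at about (311,280).

```bash
python3 - <<'E'
import numpy as np
from scipy.spatial.transform import Rotation as R
f=np.load("wrist.npz"); K,C=f["K"],f["C"]; W=np.eye(4); W[:3,:3]=R.from_quat(f["q"]).as_matrix(); W[:3,3]=f["p"]; T=W@C
P=[]
for (u,v),z in zip([(257,150),(351,168),(333,269),(244,250)],[.134,.146,.146,.134]):
    d=T[:3,:3]@[(u-K[0,2])/K[0,0],-(v-K[1,2])/K[1,1],-1]; P.append(T[:3,3]+d*(z-T[2,3])/d[2])
P=np.array(P); c=P.mean(0); print(P.round(4),c.round(4)); print("len",np.linalg.norm(P[1]-P[0]),"wid",np.linalg.norm(P[3]-P[0]))
print("tool shift cm",W[:3,:3].T@(c-f["p"])*100)
d=f["d"]; print([d[v,u] for u,v in [(297,209),(260,200),(335,215)]])
u=297;v=209;D=d[v,u];print((T@[ (u-K[0,2])/K[0,0]*D,-(v-K[1,2])/K[1,1]*D,-D,1])[:3])
E
```

```text
[[ 0.5868 -0.066   0.134 ]
 [ 0.592  -0.1211  0.146 ]
 [ 0.5308 -0.1279  0.146 ]
 [ 0.5242 -0.072   0.134 ]] [ 0.5585 -0.0967  0.14  ]
len 0.05660699221565992 wid 0.06282314743458157
tool shift cm [ 1.66591151 -0.85689238  9.03455518]
[np.float32(0.23846884), np.float32(0.24177417), np.float32(0.23392053)]
[ 0.55979843 -0.09757471  0.13995042]
```

play_rows(
  moves=[
    [-1,[0.85,-0.45,1],[0,0,0]],
    [-1,[0.85,-0.4,1.5],[0,0,0]],
    [-1,[0,0,1.5],[0,0,0]],
    [-1,[0,0,1.5],[0,0,0]],
    [-1,[0,0,1.2],[0,0,0]],
    [-1,[0,0,1],[0,0,0]],
    [-1,[0,0,0.6],[0,0,0]],
    [-1,[0,0,0.4],[0,0,0]],
    [-1,[0,0,0.4],[0,0,0]],
    [-1,[0,0,0.4],[0,0,0]],
    [-1,[0,0,0.4],[0,0,0]],
    [-1,[0,0,0],[0,0,0]],
  ],
)

```text
clock: 3.2
eef_pos: [0.5566, -0.0996, 0.1327]
tool_rot: [0.992, 0.129, 0.001, 0.001]
ft_force: [-0.8, -1.6, 2.8]
grip_width: 0.0004
```

Contact at about 3 N, pressing on.

play_rows(
  moves=[
    [-1,[0,0,0.45],[0,0,0]],
    [-1,[0,0,0.45],[0,0,0]],
    [-1,[0,0,0.45],[0,0,0]],
    [-1,[0,0,0.45],[0,0,0]],
    [-1,[0,0,0.45],[0,0,0]],
    [-1,[0,0,0.45],[0,0,0]],
    [-1,[0,0,0.45],[0,0,0]],
    [-1,[0,0,0.45],[0,0,0]],
    [-1,[0,0,0.45],[0,0,0]],
    [-1,[0,0,0.45],[0,0,0]],
    [-1,[0,0,0.3],[0,0,0]],
    [-1,[0,0,0],[0,0,0]],
  ],
)

```text
clock: 4.2
eef_pos: [0.5562, -0.0985, 0.0836]
tool_rot: [0.992, 0.13, 0.0, -0.001]
ft_force: [1.0, -1.3, 2.2]
grip_width: -0.0001
```

play_rows(
  moves=[
    [-1,[0,0,0.2],[0,0,0]],
    [-1,[0,0,0.2],[0,0,0]],
    [-1,[0,0,0.2],[0,0,0]],
    [-1,[0,0,0.2],[0,0,0]],
    [-1,[0,0,0],[0,0,0]],
  ],
)

```text
clock: 4.62
eef_pos: [0.5557, -0.0981, 0.0757]
tool_rot: [0.992, 0.13, -0.0, -0.001]
ft_force: [1.3, 1.3, 1.9]
grip_width: -0.0001
```

play_rows(
  moves=[
    [-1,[0,0,0.1],[0,0,0]],
    [-1,[0,0,0.1],[0,0,0]],
    [-1,[0,0,0],[0,0,0]],
  ],
)

```text
clock: 4.87
eef_pos: [0.5555, -0.0987, 0.0739]
tool_rot: [0.992, 0.13, -0.001, -0.0]
ft_force: [0.6, 0.7, 2.2]
grip_width: 0.0
```

```bash
python3 - <<'E'
from workcell import bot
import numpy as np, cv2
im,d=bot.camera("scene"); cv2.imwrite("pics/scene3.png",im[:,:,::-1])
o=bot.get_obs(); print({k:np.round(o[k],3) for k in ["clock","eef_pos","ft_force","tau"]})
E
```

```text
{'clock': np.float64(4.917), 'eef_pos': array([ 0.556, -0.099,  0.074]), 'ft_force': array([-0.027,  1.61 ,  2.945]), 'tau': array([-5.0000e-01, -4.4245e+01,  2.1557e+01,  1.0000e-03, -2.9000e-01,
        1.0000e-03])}
```

View pics/scene3.png

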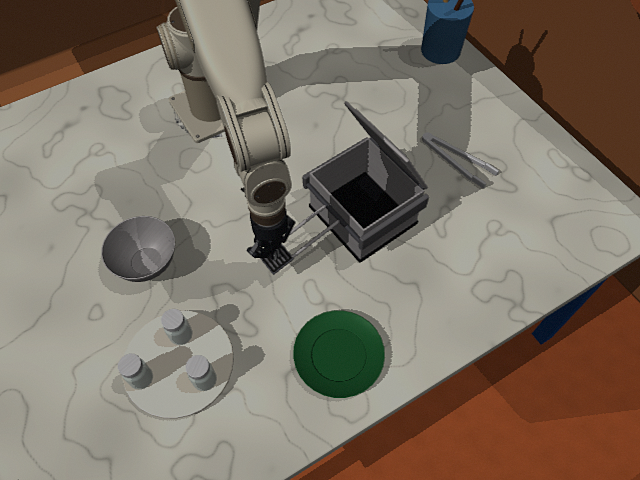

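The lid stands wide open, its top corner at (347,103), and the tread is under the fingertips at (272,260). I'll ease down the last bit to the stop.

play_rows(
  moves=[
    [-1,[0,0,0.1],[0,0,0]],
    [-1,[0,0,0.1],[0,0,0]],
    [-1,[0,0,0],[0,0,0]],
  ],
)

```text
clock: 5.17
eef_pos: [0.5556, -0.0988, 0.0728]
tool_rot: [0.992, 0.13, -0.0, -0.0]
ft_force: [-2.3, 1.7, 6.2]
grip_width: 0.0001
```

Force is rising and the tool lags its target, so it's at the stop. One more millimetre, then hold.

play_rows(
  moves=[
    [-1,[0,0,0.1],[0,0,0]],
    [-1,[0,0,0],[0,0,0]],
    [-1,[0,0,0],[0,0,0]],
    [-1,[0,0,0],[0,0,0]],
    [-1,[0,0,0],[0,0,0]],
    [-1,[0,0,0],[0,0,0]],
    [-1,[0,0,0],[0,0,0]],
    [-1,[0,0,0],[0,0,0]],
    [-1,[0,0,0],[0,0,0]],
    [-1,[0,0,0],[0,0,0]],
    [-1,[0,0,0],[0,0,0]],
    [-1,[0,0,0],[0,0,0]],
  ],
)

```text
clock: 6.17
eef_pos: [0.5557, -0.0988, 0.0726]
tool_rot: [0.992, 0.13, 0.0, -0.0]
ft_force: [-3.6, 2.3, 10.8]
grip_width: 0.0005
```

play_rows(
  moves=[
    [-1,[0,0,0],[0,0,0]],
    [-1,[0,0,0],[0,0,0]],
    [-1,[0,0,0],[0,0,0]],
    [-1,[0,0,0],[0,0,0]],
    [-1,[0,0,0],[0,0,0]],
    [-1,[0,0,0],[0,0,0]],
    [-1,[0,0,0],[0,0,0]],
    [-1,[0,0,0],[0,0,0]],
    [-1,[0,0,0],[0,0,0]],
    [-1,[0,0,0],[0,0,0]],
    [-1,[0,0,0],[0,0,0]],
    [-1,[0,0,0],[0,0,0]],
  ],
)

```text
clock: 7.17
eef_pos: [0.5557, -0.0988, 0.0726]
tool_rot: [0.992, 0.13, 0.0, -0.0]
ft_force: [-2.8, 2.2, 11.2]
grip_width: 0.0002
```

play_rows(
  moves=[
    [-1,[0,0,0],[0,0,0]],
    [-1,[0,0,0],[0,0,0]],
    [-1,[0,0,0],[0,0,0]],
    [-1,[0,0,0],[0,0,0]],
    [-1,[0,0,-0.1],[0,0,0]],
    [-1,[0,0,-0.2],[0,0,0]],
    [-1,[0,0,-0.2],[0,0,0]],
    [-1,[0,0,-0.2],[0,0,0]],
    [-1,[0,0,-0.2],[0,0,0]],
    [-1,[0,0,-0.2],[0,0,0]],
    [-1,[0,0,-0.2],[0,0,0]],
    [-1,[0,0,-0.2],[0,0,0]],
  ],
)

```text
clock: 8.17
eef_pos: [0.5561, -0.0993, 0.0865]
tool_rot: [0.992, 0.129, 0.0, 0.0]
ft_force: [-0.1, -1.7, 1.6]
grip_width: -0.0003
```

play_rows(
  moves=[
    [-1,[0,0,-0.25],[0,0,0]],
    [-1,[0,0,-0.25],[0,0,0]],
    [-1,[0,0,-0.25],[0,0,0]],
    [-1,[0,0,-0.25],[0,0,0]],
    [-1,[0,0,-0.25],[0,0,0]],
    [-1,[0,0,-0.25],[0,0,0]],
    [-1,[0,0,-0.25],[0,0,0]],
    [-1,[0,0,-0.25],[0,0,0]],
    [-1,[0,0,-0.25],[0,0,0]],
    [-1,[0,0,-0.25],[0,0,0]],
    [-1,[0,0,-0.25],[0,0,0]],
    [-1,[0,0,-0.25],[0,0,0]],
  ],
)

```text
clock: 9.17
eef_pos: [0.5561, -0.0984, 0.1166]
tool_rot: [0.992, 0.13, 0.0, -0.001]
ft_force: [0.2, 0.4, 3.1]
grip_width: 0.0002
```

play_rows(
  moves=[
    [-1,[0,0,-0.2],[0,0,0]],
    [-1,[0,0,-0.2],[0,0,0]],
    [-1,[0,0,-0.2],[0,0,0]],
    [-1,[0,0,-0.2],[0,0,0]],
    [-1,[0,0,-0.2],[0,0,0]],
    [-1,[0,0,-0.2],[0,0,0]],
    [-1,[0,0,-0.15],[0,0,0]],
    [-1,[0,0,-0.15],[0,0,0]],
    [-1,[0,0,-0.15],[0,0,0]],
    [-1,[0,0,-0.15],[0,0,0]],
    [-1,[0,0,-0.15],[0,0,0]],
    [-1,[0,0,-0.15],[0,0,0]],
  ],
)

```text
clock: 10.17
eef_pos: [0.556, -0.099, 0.1374]
tool_rot: [0.992, 0.13, -0.0, -0.0]
ft_force: [-0.8, 2.9, 2.6]
grip_width: -0.0002
```

play_rows(
  moves=[
    [-1,[0,0,-0.15],[0,0,0]],
    [-1,[0,0,-0.15],[0,0,0]],
    [-1,[0,0,-0.15],[0,0,0]],
    [-1,[0,0,-0.15],[0,0,0]],
    [-1,[0,0,-0.15],[0,0,0]],
    [-1,[0,0,-0.15],[0,0,0]],
    [-1,[0,0,-0.15],[0,0,0]],
    [-1,[0,0,-0.15],[0,0,0]],
    [-1,[0,0,-0.15],[0,0,0]],
    [-1,[0,0,-0.15],[0,0,0]],
    [-1,[0,0,-0.15],[0,0,0]],
    [-1,[0,0,-0.15],[0,0,0]],
  ],
)

```text
clock: 11.17
eef_pos: [0.5561, -0.099, 0.1554]
tool_rot: [0.992, 0.13, -0.0, 0.0]
ft_force: [0.0, -0.6, 0.0]
grip_width: -0.0002
```

Contact has been released. I'll lift clear and check.

play_rows(
  moves=[
    [-1,[0,0,-1],[0,0,0]],
    [-1,[0,0,-1.5],[0,0,0]],
    [-1,[0,0,-1.5],[0,0,0]],
    [-1,[0,0,-1.5],[0,0,0]],
    [-1,[0,0,-1],[0,0,0]],
    [-1,[0,0,0],[0,0,0]],
    [-1,[0,0,0],[0,0,0]],
    [-1,[0,0,0],[0,0,0]],
    [-1,[0,0,0],[0,0,0]],
  ],
)

```text
clock: 11.92
eef_pos: [0.5554, -0.0988, 0.2192]
tool_rot: [0.992, 0.13, -0.001, -0.0]
ft_force: [-0.1, -0.2, -0.1]
grip_width: -0.0
```

```bash
python3 - <<'E'
from workcell import bot
import numpy as np, cv2
im,d=bot.camera("scene"); cv2.imwrite("pics/scene4.png",im[:,:,::-1])
f=np.load("scene.npz"); diff=np.abs(im.astype(int)-f["im"]).max(2)
for n,(u0,v0,u1,v1) in dict(lid=(305,135,430,200),tongs=(420,128,500,190),plate=(290,308,388,400),jars=(112,305,240,420),bowl=(100,215,178,284)).items(): print(n,(diff[v0:v1,u0:u1]>40).mean().round(3),"depth",np.nanmax(np.abs(d-f["d"])[v0:v1,u0:u1]).round(4))
o=bot.get_obs(); print({k:np.round(o[k],3) for k in ["clock","eef_pos","ft_force","joint_vel"]})
E
```

```text
lid 0.004 depth 1.5838
tongs 0.387 depth 1.586
plate 0.0 depth 1.3171
jars 0.0 depth 1.3252
bowl 0.0 depth 1.4594
{'clock': np.float64(11.967), 'eef_pos': array([ 0.555, -0.099,  0.219]), 'ft_force': array([ 0.658, -0.998,  0.086]), 'joint_vel': array([-0.   ,  0.001,  0.003,  0.003,  0.001,  0.   ])}
```

View pics/scene4.png

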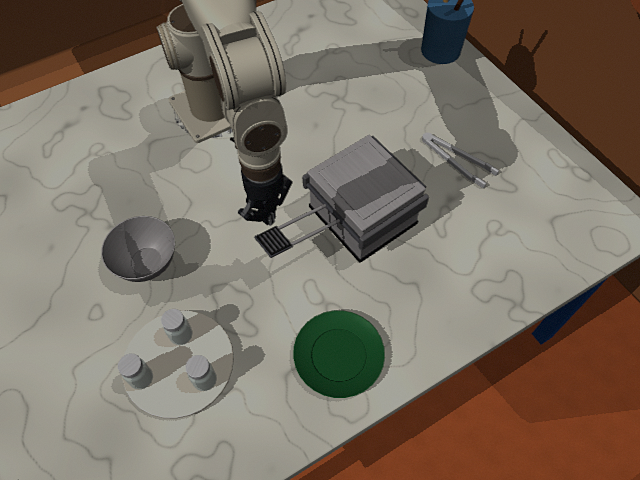

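The lid is shut with its outline where it was at the start. The tread is back at (273,240), and the tongs still run from (428,138) to (487,184), with only the arm's shadow over them.

```bash
python3 -c "
from workcell import bot
print(bot.job_done())"
```

```text
the job is handed in; nothing more can be done
None
```

I pressed the pedal down to its stop with the shut fingertips and held it there for just over two seconds, reading about 11 N. The lid stood wide open in the picture. I then eased the pedal up at about 18–30 mm/s until contact ended, lifted clear to z = 0.219 m, and handed in at about 12 s on the clock.

**Last checks:**
- **Lid and pedal:** the lid is shut and the tread is back at its starting pixel. Force on the tool was about zero. I judged the lid and pedal angles from pictures and tool height, as they cannot be read directly.
- **Loose items:** the plate, jars and bowl show no pixel change from the start picture.
- **Tongs, a check that disagreed:** 39% of the pixels around them changed. By eye they sit at the same pixels, and the change looks like the arm's shadow over them.
- **Depth comparison, a check that failed:** it gave differences of 1.3–1.6 m everywhere, probably from pixels with no reading, so I did not use it.

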